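Hang a colour divider between two pairs of slippers on the shoe rail

TASK

The red slippers have drifted up beside the blue ones on the shoe rail: slide the red pair along the rail away from the blue pair to make room, and hang the yellow divider on the rail between the two pairs, the rail passing sideways through the gap of its open hook. Leave the divider hanging freely and straight across the rail, with at least a centimetre of air to the slippers on either side, and leave the blue pair, the green divider and everything else where they are.

Things in the scene. Friction and masses are not known exactly. Their poses are not given: they have to be found in the camera images.
- rail_mid (a point): Middle of the axis of the fixed shoe rail: a level steel tube 20 mm thick, free between brackets 235 mm either side of here, 270 mm above the table. Axes of the rack: x away from the robot, square to the rail; y along the rail towards the blue pair's end; z up. The rack may be turned a little. Below and in front (-x) of the rail it is open; uprights and a low tie bar stand 85 mm or more behind.
- tray_front (a point): Middle of the lower front edge of a rigid wire tray fixed over the rail, axes as rail_mid: 100 mm above the rail's axis and 29 mm in front of it. The tray reaches from here 158 mm back (+x) over the rail's whole length (245 mm either way), with shoe boxes on its ends, so no hand fits straight down onto rail or hangers: reach in from the front, leaning 30 to 45 degrees from vertical.
- red_pair_stem (a point): Centre of the upright white stem of the red pair's hanger, a place to pinch: 18 mm wide along the rail, 8 mm thick front to back, free from 16 to 72 mm below the rail's axis (this point: 40 mm). Axes as rail_mid. Above it a closed collar 32 mm thick, 26 mm long runs on the rail. The hanger cannot swing or come off: it only slides along the rail with about 1.2 N of friction and stays where left.
- red_pair_bar (a point): Middle of the red hanger's clip bar, 80 mm below the rail's axis: 112 mm along the rail, 20 mm thick, 16 mm high. From it hang two red flip-flops side by side, toes down, 124 mm wide together along the rail, 14 mm thick, straps to 33 mm in front of the rail's axis, ends 225 mm below the axis.
- red_pair (a joint): How far the red pair is slid along the rail away from the blue pair (along -y of rail_mid), in metres: stop at 0.10; starts between 0 and 0.02.
- red_side (a point): On the side of the red pair that faces the blue pair: 62 mm along +y from the stem's middle, 150 mm below the rail's axis. Axes as rail_mid.
- blue_pair_stem (a point): The same point on the blue pair's hanger, built alike and hanging on the +y side of the red pair. To be left where it is.
- blue_side (a point): On the side of the blue pair that faces the red pair: 62 mm along -y from its stem's middle, 150 mm below the rail's axis. Axes as rail_mid. At the start 6 to 32 mm are free between the pairs.
- yellow: Yellow plastic divider, 70 to 130 g: an upright plate with an open C hook on top. Origin at the plate's mid-height, under the hook's eye. x: along the plate to the hook's open side; y: square to the plate; z: up. Plate 6 mm thick, x -45 to +51 mm, z -61.5 to +61.5 mm. Hook 16 mm thick, its top at z = 108 mm, back (spine) x -24 to -14 mm down to z = 44 mm.
- yellow_eye (a point): The hook's eye, where the rail's axis lies when the divider hangs: 88.5 mm above yellow, same axes. The roof's underside is 10 mm above it (inner radius 14 mm); the nose on the open side comes down level with it, at x = 14 to 24 mm, so the hook holds the rail once lowered on it. It balances upright.
- yellow_gap (a point): Middle of the hook's side gap, at x = 19 mm, 13.5 mm below the eye, axes as yellow. The gap is 27 mm high, between nose and plate top, and opens to +x. The 20 mm rail passes through it at this height, in the plate's -x direction, until it is under the roof (x = 0); then the divider is lowered 13.5 mm to rest on the rail.
- yellow_grip (a point): A good place to pinch the yellow plate by its two faces: 12 mm inside its -x edge, 80 mm below the eye, 70 mm above the plate's foot. Axes as yellow. The plate is plain and free here for 20 mm all round, apart from that near edge.
- green: A green divider of the same shape and origin in the caddy's other slot, 110 mm beside the yellow one (which slot holds which changes). Not to be moved.
- caddy: Grey caddy, fixed, 130 x 180 x 43 mm, origin at the centre of its underside, at the left or the right in front of the rack. x along its two slots. The dividers stand upright 35 mm deep in slots 8 mm wide (2 mm of play along x too), hook open away from the robot; lift straight up at least 40 mm to clear.
- basket: White open basket, fixed, 130 x 180 x 56 mm, origin at the centre of its underside, on the other side than the caddy. Bystander.
- tin: Bystander: food tin 64 mm across, 75 mm high, in the basket; origin under its base.
- tape: Bystander: roll of parcel tape 84 mm across, 45 mm high, lying in the basket.
- sauce: Bystander: sauce bottle 60 mm across, 190 mm high, left of the rack.
- flask: Bystander: blue drinking flask 68 mm across, 210 mm high, right of the rack.
- labeller: Bystander: hand price labeller about 120 x 35 x 125 mm, standing at the left.
- pen_cup: Bystander: red plastic cup 72 mm across, 100 mm high, at the right.
Mind the look-alikes: they are no part of the job. There is more than one size of the yellow; the job needs the middle-sized.

How it is judged:
By the outcome, as a careful person would: the job done as asked, in the order asked, and still so for the second after the job is handed in, with the robot touching nothing.
It also fails if it takes over 72 s, if anything falls off the work surface, if the arm or the gripper's body presses on something with over 40 N, if the wrist force passes 120 N, or if a joint passes its speed limit or range.

ROBOT

A 6-joint arm with a two-finger parallel gripper is mounted at the origin on the work surface. World frame = base frame: x ahead of the robot, y to its left, z up, the work surface at z = 0. Lengths are in mm, angles in rad, forces in N, time in s.
With the tool pointing down it reaches from about 325 to 900 mm from the base axis. Payload 6.1 kg.
Tool frame: the origin (TCP) lies midway between the tips of the shut fingers; the grasp point (between the pads) lies ctrl.tcp_to_grasp behind it (ctrl.tcp_to_grasp is the distance from the TCP to the grasp point, in mm); z points along the fingers, y is the line along which they close (so a half turn about z gives the same grasp; the last joint's range is limited). The gripper opens to 87 mm and grips with 3 to 60 N. Pads are 19 mm wide; open, the fingers measure 117 mm over their backs; the gripper's body (75 mm by 190 mm) begins 51 mm behind the grasp point.
Start: joints at [1.178, 0.22, 1.526, -0, 1.395, -0.126], TCP at [164.777, 602.88, 182.538] pointing down, gripper open.
Joint ranges: [-2.98, 2.98], [-0.91, 2.08], [0.09, 2.57], [-1.24, 4.39], [0.2, 2.65], [-2.68, 2.68]. Speed limits (rad/s): [2.57, 2.57, 3.01, 3.14, 3.14, 3.14].

INTERFACE

Orientations are given as a unit quaternion [w, x, y, z].
In Python, from cell import ctrl gives the robot as it stands.
- The arm moves only by the shell command python3 -m crank 'ROWS' [OPENING] [FORCE]. ROWS is JSON, a list of rows, each an object with "translation": the shift along the world's x, y, z in cm, a list of three; "twist": the turn, a rotation vector about the world's x, y, z in degrees, a list of three. A call has 1 to 5 rows; each row shifts and turns the commanded pose from where the row before left it; what a row does not reach is not made up. A row lasts 1/12 s, in which the tool goes at most 41.7 mm and 7.16 degrees, less where a joint would pass 70% of its speed; a pose out of reach is approached as far as the arm can. A call is refused whole if a number of a shift passes 4.17 or a number of a turn 7.16, either way. A call with a gripper value outside its range is refused whole. OPENING is the finger opening in cm, from 0 to 8.7, set as the call begins (- or left out, the last holds). The fingers move at their own pace and stop on an object; FORCE is the grip in N (left out, the last holds). Time passes only in rows, so rows that do not move let the fingers close. It gives the time, the measured TCP pose, the force, the opening and the grip force at its end, in the units of the state.
- ctrl.read_state(): the state, without advancing time (a new reading comes with each control period).
- ctrl.camera(name): name is "side" or "top" or "wrist"; returns a dict with "frame" (480x640x3 uint8, blue, green, red), "fx", "fy", "cx", "cy" (pixels), "pose" (4x4, takes a point from camera to world coordinates). Camera axes: x right, y up, looking along -z (the intrinsics and any distortion apply to the point x, -y, -z); pixel columns grow to the right and rows downward; lengths in mm; the calibration is good to about 2 mm. A picture is of the moment at which its call begins. There is no depth.
- ctrl.job_done(): hands the job in; it is judged then, once.
The state is a dict: "clock": time; "qpos": joint angles; "dq": joint speeds; "joint_efforts": joint torques, N m; "eef_pos": TCP position; "eef_rot": TCP orientation; "wrist_force": force on the tool from outside, world axes, zero at the start; "wrist_torque": the same for the moment, N m; "gripper_width": finger opening in mm; "gripper_force": force on a finger pad.
Only numpy, scipy, OpenCV 4.12 (cv2) and the standard library are available. Lean on these libraries where they do the work, as an engineer would, in place of code of your own. Each camera call takes 0.05 s, during which the arm holds its last target. There are 200 camera calls.

## Working session

There is one attempt and no reset: what is moved stays moved. The work goes in short steps, Python scripts to look and compute and a shell command to move; the robot and the scene stay as the last step left them, time stands still between calls to the robot, and variables do not carry over. Pictures are saved under pics/ and viewed, at most 13 in all, crops included, and the job is handed in when it is done.

```bash
mkdir -p pics; ls; python3 - <<'E'
from cell import ctrl
import cv2,numpy as np
print(ctrl.tcp_to_grasp); s=ctrl.read_state(); print(s)
for n in ("side","top","wrist"):
    c=ctrl.camera(n); cv2.imwrite(f"pics/{n}0.png",c["frame"]); print(n,c["fx"],c["fy"],c["cx"],c["cy"],np.round(c["pose"],4).tolist(),[k for k in c])
E
```

```text
pics
18.700000000000003
{'clock': 0.0, 'qpos': array([ 1.17789872e+00,  2.21206075e-01,  1.52762389e+00, -2.74776656e-05,
        1.39467504e+00, -1.26127781e-01]), 'dq': array([-0.00111455, -0.00133045,  0.00146501, -0.00084973, -0.00048651,
        0.00063825]), 'joint_efforts': array([-4.97296733e-04, -4.94632316e+01, -3.87364697e+01,  6.97022304e-02,
        5.76068962e-02, -1.78382179e-04]), 'eef_pos': array([164.52301723, 602.23704421, 181.44297723]), 'eef_rot': array([-2.32292069e-04,  1.32987286e-01,  9.91117282e-01, -9.27626251e-04]), 'wrist_force': array([-0.39544086,  0.74875014,  1.11409228]), 'wrist_torque': array([-0.01460313, -0.00606734,  0.02804449]), 'gripper_force': 0.0, 'gripper_width': 87.08175395323312}
side 596.5154557343188 596.5154557343188 321.5014793074391 233.78341079341385 [[0.918, 0.2926, -0.2678, 104.3962], [-0.3965, 0.6998, -0.5942, -815.3089], [0.0135, 0.6517, 0.7584, 1277.0264], [0.0, 0.0, 0.0, 1.0]] ['frame', 'fx', 'fy', 'cx', 'cy', 'pose']
top 457.60043344542385 457.60043344542385 311.03531487022053 240.88909040616488 [[0.0146, 0.9917, -0.1275, 323.4936], [-0.9999, 0.0142, -0.0046, 15.2476], [-0.0027, 0.1276, 0.9918, 1381.9709], [0.0, 0.0, 0.0, 1.0]] ['frame', 'fx', 'fy', 'cx', 'cy', 'pose']
wrist 384.41249344333977 384.41249344333977 321.68008540847995 237.95974513451705 [[0.2643, -0.9236, -0.2778, 87.9299], [0.9644, 0.2524, 0.0786, 622.2017], [-0.0025, -0.2887, 0.9574, 382.8384], [0.0, 0.0, 0.0, 1.0]] ['frame', 'fx', 'fy', 'cx', 'cy', 'pose']
```

View pics/side0.png

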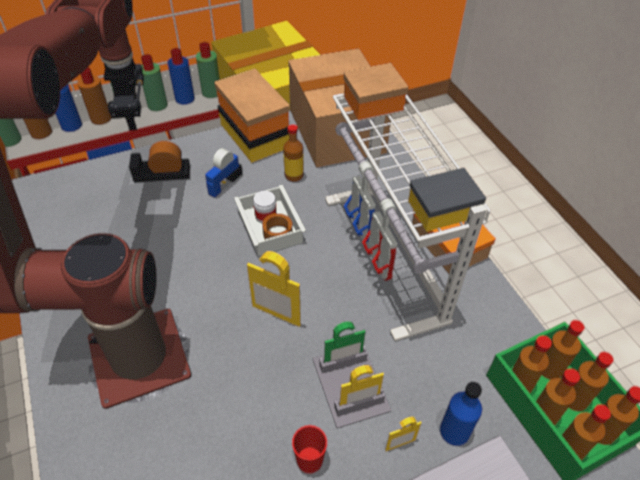

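View pics/top0.png

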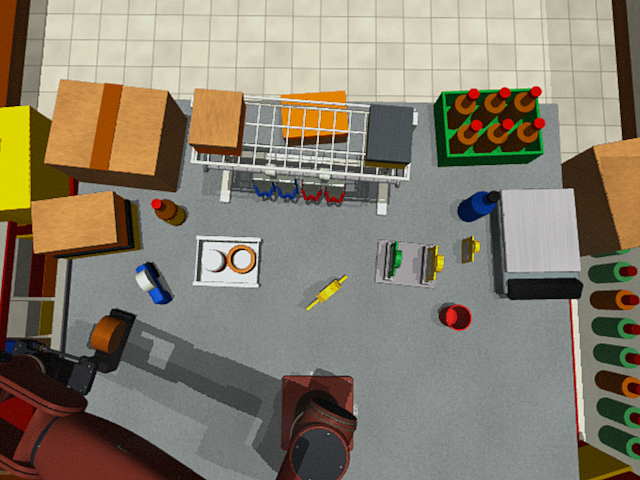

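The side image shows the caddy at the right, with green at (345,345) and the yellow divider at (362,385). The large yellow at (272,290) and the small one at (404,434) are the decoys. In the side image, blue and red hang at (357,218) and (380,250). Next I'll take enlarged crops.

```bash
python3 - <<'E'
import cv2,numpy as np
s=cv2.imread("pics/side0.png");t=cv2.imread("pics/top0.png")
r=lambda im,x,y,w,h,W,H:cv2.resize(im[y:y+h,x:x+w],(W,H),interpolation=cv2.INTER_CUBIC)
A=r(s,330,110,130,200,390,600)   #x3
B=r(t,185,130,240,80,0,0) if 0 else r(t,240,130,135,80,405,240)
C=r(s,310,315,90,120,270,360) 
D=r(t,375,235,44,120,132,360) if 0 else r(t,377,235,68,60,136,120)
R=np.zeros((600,405,3),np.uint8);R[:240]=B;R[240:,:270]=C;R[240:360,270:405]=D[:,:135]
cv2.imwrite("pics/crop1.png",np.hstack([A,R]))
E
```

```text
(no output)
```

View pics/crop1.png

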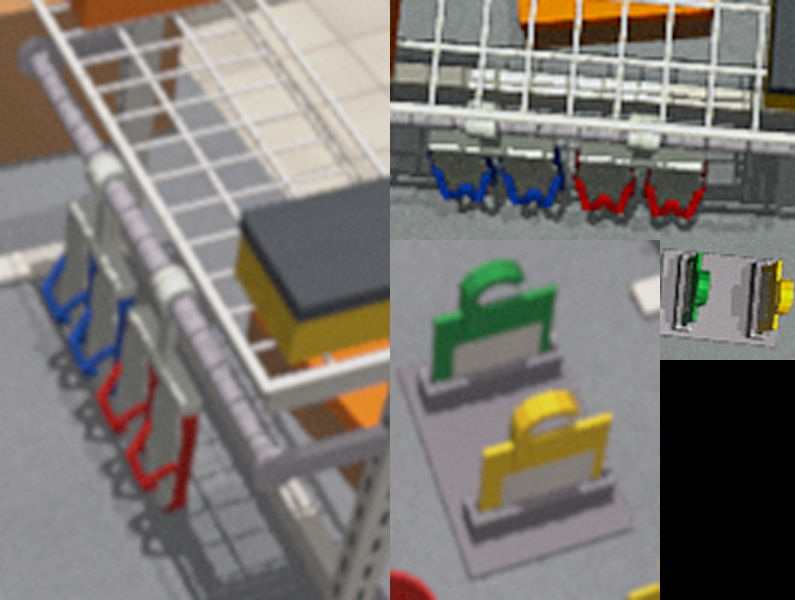

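The crops give these pixels:

| Feature | Side image | Top image |
|---|---|---|
| Blue collar | (365,167) | (270,173) |
| Red collar | (388,204) | (325,174) |
| Yellow plate top corners | (341,386), (384,374) | – |
| Green plate top corners | (325,341), (365,330) | – |

Next I'll fit the poses.

```bash
cat > h.py <<'E'
import numpy as np,cv2
from scipy.optimize import least_squares
from scipy.spatial.transform import Rotation as R
P={"side":(596.515,321.501,233.783,[[0.918,0.2926,-0.2678,104.3962],[-0.3965,0.6998,-0.5942,-815.3089],[0.0135,0.6517,0.7584,1277.0264]]),
"top":(457.6,311.035,240.889,[[0.0146,0.9917,-0.1275,323.4936],[-0.9999,0.0142,-0.0046,15.2476],[-0.0027,0.1276,0.9918,1381.9709]])}
def proj(c,p,cam=None):
    if cam is not None: f,cx,cy,T=cam["fx"],cam["cx"],cam["cy"],np.array(cam["pose"])
    else: f,cx,cy,T=P[c]
    T=np.array(T);q=T[:3,:3].T@(np.asarray(p,float)-T[:3,3])
    return np.array([cx+f*q[0]/-q[2],cy-f*q[1]/-q[2]])
def loc(x,y,z,a,p):
    c,s=np.cos(a),np.sin(a);return np.array([x+c*p[0]-s*p[1],y+s*p[0]+c*p[1],z+p[2]])
E
python3 - <<'E'
from h import *
def f(v):
    x,y,a,yb,yr=v;L=lambda *p:loc(x,y,270,a,p);r=[]
    for c,px,p in [("side",(365,166.7),(0,yb,0)),("side",(387.7,204.3),(0,yr,0)),("top",(270.3,172.7),(0,yb,0)),("top",(325,174.3),(0,yr,0)),
      ("top",(191,160),(-29,245,100)),("top",(410,180),(-29,-245,100)),("side",(342.7,130),(0,235,0)),("side",(418,262),(0,-235,0))]:
        r+=list(proj(c,L(*p))-px)
    return np.array(r)
s=least_squares(f,[600,0,0,50,-50],x_scale=[10,10,.1,10,10],loss="soft_l1");print("rack",np.round(s.x,3));print(np.round(f(s.x).reshape(-1,2),1).tolist())
def g(v):
    x,y,a,b=v;r=[]
    for c,px,p in [("side",(341.3,385.7),(-45,0,61.5)),("side",(384,374.3),(51,0,61.5)),("side",(324.7,341),(-45,110,61.5)),("side",(365,330),(51,110,61.5))]:
        r+=list(proj(c,loc(x,y,69.5,a,p))-px)
    return np.array(r)
s=least_squares(g,[400,-280,0,0],x_scale=[10,10,.1,1]);print("yel",np.round(s.x,3));print(np.round(g(s.x).reshape(-1,2),1).tolist())
print(proj("top",loc(*s.x[:2],69.5,s.x[2],(0,0,108))),proj("top",loc(*s.x[:2],69.5,s.x[2],(-45,0,61.5))),proj("top",loc(*s.x[:2],69.5,s.x[2],(51,0,61.5))))
E
```

```text
rack [ 6.38831e+02  4.97250e+01 -7.00000e-02  7.75050e+01 -5.94740e+01]
[[0.5, 1.6], [0.0, 2.5], [-0.9, -2.9], [-1.0, -0.0], [0.0, 3.8], [-4.3, 1.3], [0.2, -0.8], [2.5, 1.4]]
yel [ 4.25789e+02 -3.19891e+02 -9.90000e-02  0.00000e+00]
[[-0.4, 0.1], [-0.1, -1.0], [-0.1, 0.5], [0.7, 0.4]]
[439.97662873 262.51626579] [433.95985336 280.27103967] [436.74820764 245.4995724 ]
```

```bash
cat >> h.py <<'E'
RACK=[638.8,49.7,270,-0.07]
def tool(yaw,lean):  # tool y along +y of yawed frame, z forward-down; lean deg from vertical
    return R.from_euler("z",yaw)*R.from_euler("y",-lean,degrees=True)*R.from_matrix(np.diag([-1,1,-1.]))
def togo(G,Rt,s):
    "shift (cm) of TCP and turn (deg) from the state s to put the grasp point at G"
    q=s["eef_rot"];Rc=R.from_quat([q[1],q[2],q[3],q[0]])
    tcp=np.asarray(G)+Rt.apply([0,0,18.7])
    d=(tcp-s["eef_pos"])/10;w=(Rt*Rc.inv()).as_rotvec(degrees=True)
    print("clock %.2f"%s["clock"],"shift cm",np.round(d,2),"turn",np.round(w,2),"F",np.round(s["wrist_force"],1),"w %.1f"%s["gripper_width"])
E
python3 - <<'E'
from h import *
from cell import ctrl
s=ctrl.read_state();Rt=tool(-.07,45)
G=loc(*RACK,(0,-59.5,-44));print(G)
togo(G+Rt.apply([0,0,-128]),Rt,s)
E
```

```text
[634.63840058  -9.65428452 226.        ]
clock 0.15 shift cm [ 39.3  -60.66  12.16] turn [ -7.47 -44.46  10.72] F [ 0.9 -0.6 -1.1] w 86.8
```

```bash

python3 -m crank '[{"translation":[0,0,2.4],"twist":[0,0,0]},{"translation":[0,0,2.4],"twist":[0,0,0]},{"translation":[0,0,2.4],"twist":[0,0,0]},{"translation":[0,0,2.4],"twist":[0,0,0]},{"translation":[0,0,2.4],"twist":[0,0,0]}]' 4.0
python3 -m crank '[{"translation":[1.5,-2.4,0],"twist":[-0.3,-1.8,0.4]},{"translation":[1.5,-2.4,0],"twist":[-0.3,-1.8,0.4]},{"translation":[1.5,-2.4,0],"twist":[-0.3,-1.8,0.4]},{"translation":[1.5,-2.4,0],"twist":[-0.3,-1.8,0.4]},{"translation":[1.5,-2.4,0],"twist":[-0.3,-1.8,0.4]}]'
python3 -m crank '[{"translation":[1.5,-2.4,0],"twist":[-0.3,-1.8,0.4]},{"translation":[1.5,-2.4,0],"twist":[-0.3,-1.8,0.4]},{"translation":[1.5,-2.4,0],"twist":[-0.3,-1.8,0.4]},{"translation":[1.5,-2.4,0],"twist":[-0.3,-1.8,0.4]},{"translation":[1.5,-2.4,0],"twist":[-0.3,-1.8,0.4]}]'
python3 -m crank '[{"translation":[1.5,-2.4,0],"twist":[-0.3,-1.8,0.4]},{"translation":[1.5,-2.4,0],"twist":[-0.3,-1.8,0.4]},{"translation":[1.5,-2.4,0],"twist":[-0.3,-1.8,0.4]},{"translation":[1.5,-2.4,0],"twist":[-0.3,-1.8,0.4]},{"translation":[1.5,-2.4,0],"twist":[-0.3,-1.8,0.4]}]'
python3 -m crank '[{"translation":[1.5,-2.4,0],"twist":[-0.3,-1.8,0.4]},{"translation":[1.5,-2.4,0],"twist":[-0.3,-1.8,0.4]},{"translation":[1.5,-2.4,0],"twist":[-0.3,-1.8,0.4]},{"translation":[1.5,-2.4,0],"twist":[-0.3,-1.8,0.4]},{"translation":[1.5,-2.4,0],"twist":[-0.3,-1.8,0.4]}]'
python3 -m crank '[{"translation":[1.5,-2.4,0],"twist":[-0.3,-1.8,0.4]},{"translation":[1.5,-2.4,0],"twist":[-0.3,-1.8,0.4]},{"translation":[0,0,0],"twist":[-0.3,-1.8,0.4]},{"translation":[0,0,0],"twist":[-0.3,-1.8,0.4]},{"translation":[0,0,0],"twist":[0,0,0]}]'
python3 - <<'E'
from h import *
from cell import ctrl
s=ctrl.read_state();Rt=tool(-.07,45)
G=loc(*RACK,(0,-59.5,-44))
togo(G+Rt.apply([0,0,-128]),Rt,s)
c=ctrl.camera("wrist");cv2.imwrite("pics/w1.png",c["frame"]);np.save("w1.npy",c,allow_pickle=True)
for n,p in dict(redcollar=(0,-59.5,0),blue=(0,77.5,0),redstem=(0,-59.5,-40),tf=(-29,0,100),redside=(0,2.5,-150)).items(): print(n,proj("",loc(*RACK,p),c).round())
E
```

```text
clock: 0.57
eef_pos: [164.6, 602.6, 303.2]
eef_rot: [-0.0, 0.133, 0.991, -0.0]
wrist_force: [-0.2, 0.7, 0.2]
gripper_width: 61.3
gripper_force: 0.0
clock: 0.98
eef_pos: [240.3, 481.6, 302.2]
eef_rot: [0.08, 0.115, 0.99, -0.003]
wrist_force: [0.8, 0.3, -0.3]
gripper_width: 40.3
gripper_force: 0.0
clock: 1.4
eef_pos: [315.1, 361.6, 302.3]
eef_rot: [0.159, 0.096, 0.983, -0.005]
wrist_force: [0.6, -0.6, 0.5]
gripper_width: 39.8
gripper_force: 0.0
clock: 1.82
eef_pos: [390.1, 241.8, 302.3]
eef_rot: [0.237, 0.077, 0.968, -0.008]
wrist_force: [0.6, -0.2, -0.2]
gripper_width: 39.8
gripper_force: 0.0
clock: 2.23
eef_pos: [465.1, 121.8, 302.5]
eef_rot: [0.314, 0.058, 0.948, -0.01]
wrist_force: [0.2, -0.1, -0.0]
gripper_width: 40.0
gripper_force: 0.0
clock: 2.65
eef_pos: [494.0, 73.7, 300.7]
eef_rot: [0.372, 0.043, 0.927, -0.012]
wrist_force: [-0.6, -0.8, -1.0]
gripper_width: 40.2
gripper_force: 0.0
clock 2.65 shift cm [ 6.36 -7.79  0.26] turn [-0.62 -1.27  1.08] F [-0.6 -0.8 -1. ] w 40.2
redcollar [248. 308.]
blue [395. 305.]
redstem [251. 269.]
tf [309. 423.]
redside [314. 179.]
```

View pics/w1.png

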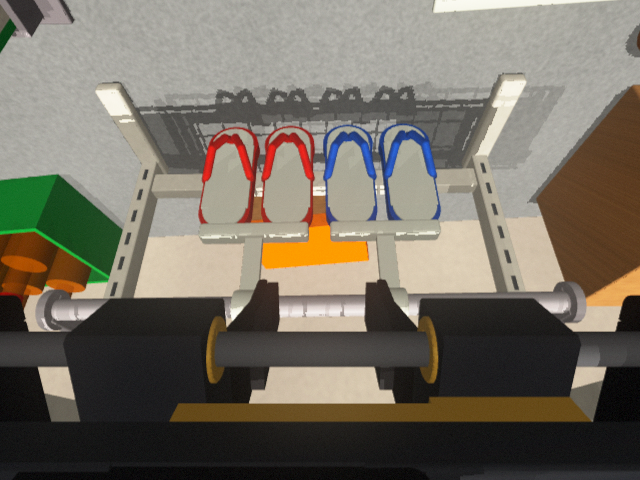

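The wrist image shows the red stem at about (252,262), the blue stem at (388,262), the red bar spanning x 200–308 and the blue bar 331–440 at row 231. The rail runs from (55,312) to (572,302). I'll refit the rack with these.

```bash
python3 - <<'E'
from h import *
w=np.load("w1.npy",allow_pickle=True).item()
obs=[("side",(365,166.7),(0,1,0),"b"),("side",(387.7,204.3),(0,1,0),"r"),("top",(270.3,172.7),0,"b"),("top",(325,174.3),0,"r")]
def f(v):
    x,y,a,yb,yr=v;L=lambda *p:loc(x,y,270,a,p);r=[]
    for c,px,k in [("side",(365,166.7),yb),("side",(387.7,204.3),yr),("top",(270.3,172.7),yb),("top",(325,174.3),yr)]:
        r+=list((proj(c,L(0,k,0))-px)*1.0)
    for px,p in [((100,310.5),(0,-190,0)),((530,303),(0,190,0))]: r.append((proj("",L(*p),w)-px)[1]*1.5)
    for px,k,z in [(200,yr-56,-80),(308,yr+56,-80),(331,yb-56,-80),(440,yb+56,-80)]: r.append((proj("",L(-10,k,z),w)[0]-px)*1.5)
    for px,p in [((55,312),(0,-235,0)),((572,302),(0,235,0))]: r.append((proj("",L(*p),w)-px)[0])
    for px,k in [((252,262),yr),((388,262),yb)]: r.append((proj("",L(-4,k,-45),w)-px)[0])
    return np.array(r)
s=least_squares(f,[638,50,-.07,78,-60],x_scale=[10,10,.1,10,10],loss="soft_l1");print(np.round(s.x,3));print(np.round(f(s.x),1).tolist())
E
```

```text
[ 6.37834e+02  5.03200e+01 -5.80000e-02  7.43040e+01 -5.89640e+01]
[0.2, 2.5, -0.3, 2.2, 0.1, -2.1, -1.4, 0.1, -0.6, -0.8, -1.7, 1.3, -1.6, 2.5, 8.3, -3.7, -0.0, 0.2]
```

```bash
sed -i 's/^RACK=.*/RACK=[637.8,50.3,270,-0.058]/' h.py; python3 - <<'E'
from h import *
from cell import ctrl
s=ctrl.read_state();Rt=tool(-.058,45)
G=loc(*RACK,(0,-59,-44))
togo(G+Rt.apply([0,0,-88]),Rt,s);togo(G+Rt.apply([0,0,-8]),Rt,s)
E
```

```text
clock 2.70 shift cm [ 9.13 -8.01 -2.65] turn [-0.63 -1.29  1.72] F [0.1 0.6 0.7] w 39.8
clock 2.70 shift cm [14.78 -8.34 -8.31] turn [-0.63 -1.29  1.72] F [0.1 0.6 0.7] w 39.8
```

```bash

python3 -m crank '[{"translation":[2.28,-2.0,-0.66],"twist":[-0.16,-0.32,0.43]},{"translation":[2.28,-2.0,-0.66],"twist":[-0.16,-0.32,0.43]},{"translation":[2.28,-2.0,-0.66],"twist":[-0.16,-0.32,0.43]},{"translation":[2.28,-2.0,-0.66],"twist":[-0.16,-0.32,0.43]},{"translation":[0,0,0],"twist":[0,0,0]}]' | tail -3
python3 -m crank '[{"translation":[1.0,-0.06,-1.0],"twist":[0,0,0]},{"translation":[1.0,-0.06,-1.0],"twist":[0,0,0]},{"translation":[1.0,-0.06,-1.0],"twist":[0,0,0]},{"translation":[1.0,-0.06,-1.0],"twist":[0,0,0]},{"translation":[0,0,0],"twist":[0,0,0]}]' | tail -3
python3 - <<'E'
from h import *
from cell import ctrl
s=ctrl.read_state();Rt=tool(-.058,45)
G=loc(*RACK,(0,-59,-44))
togo(G+Rt.apply([0,0,-8]),Rt,s)
c=ctrl.camera("wrist");cv2.imwrite("pics/w2.png",c["frame"])
for n,p in dict(redcollar=(-16,-59,0),redstem=(-4,-59,-40)).items(): print(n,proj("",loc(*RACK,p),c).round())
E
```

```text
wrist_force: [-0.3, 0.6, -0.1]
gripper_width: 40.5
gripper_force: 0.0
wrist_force: [-0.0, -0.2, -0.4]
gripper_width: 39.8
gripper_force: 0.0
clock 3.53 shift cm [ 1.62 -0.28 -1.5 ] turn [-0.05 -0.2  -0.16] F [-0.  -0.2 -0.4] w 39.8
redcollar [321. 333.]
redstem [321. 269.]
```

View pics/w2.png

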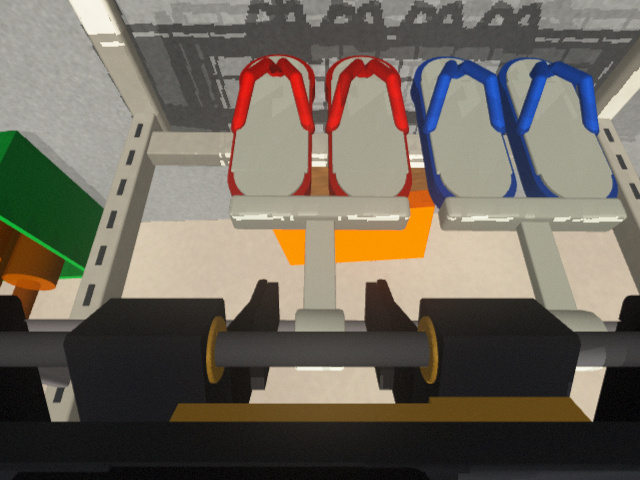

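```bash

python3 -m crank '[{"translation":[0.54,-0.09,-0.5],"twist":[0,0,0]},{"translation":[0.54,-0.09,-0.5],"twist":[0,0,0]},{"translation":[0.54,-0.09,-0.5],"twist":[0,0,0]},{"translation":[0,0,0],"twist":[0,0,0]}]' | tail -3
python3 -m crank '[{"translation":[-0.03,-0.6,0],"twist":[0,0,0]},{"translation":[-0.04,-0.6,0],"twist":[0,0,0]},{"translation":[-0.03,-0.6,0],"twist":[0,0,0]},{"translation":[-0.04,-0.6,0],"twist":[0,0,0]},{"translation":[-0.03,-0.6,0],"twist":[0,0,0]}]' | tail -3
python3 -m crank '[{"translation":[-0.03,-0.6,0],"twist":[0,0,0]},{"translation":[-0.04,-0.6,0],"twist":[0,0,0]},{"translation":[-0.03,-0.6,0],"twist":[0,0,0]},{"translation":[-0.04,-0.6,0],"twist":[0,0,0]},{"translation":[-0.03,-0.6,0],"twist":[0,0,0]}]' | tail -3
python3 -m crank '[{"translation":[-0.03,-0.6,0],"twist":[0,0,0]},{"translation":[-0.04,-0.6,0],"twist":[0,0,0]},{"translation":[-0.03,-0.6,0],"twist":[0,0,0]},{"translation":[-0.04,-0.5,0],"twist":[0,0,0]},{"translation":[0,0,0],"twist":[0,0,0]}]' | tail -3
python3 -m crank '[{"translation":[0.03,0.5,0],"twist":[0,0,0]},{"translation":[0.04,0.5,0],"twist":[0,0,0]},{"translation":[0,0,0],"twist":[0,0,0]}]' | tail -3
python3 - <<'E'
from h import *
from cell import ctrl
s=ctrl.read_state();Rt=tool(-.058,45)
togo(loc(*RACK,(0,-131,-44))+Rt.apply([0,0,-8]),Rt,s)
c=ctrl.camera("wrist");cv2.imwrite("pics/w3.png",c["frame"]);np.save("w3.npy",c,allow_pickle=True)
for n,p in dict(redstem=(-4,-131,-40),blueside=(-10,74-56,-80),redside=(-10,-131+56,-80)).items(): print(n,proj("",loc(*RACK,p),c).round())
E
```

```text
wrist_force: [-0.6, 0.1, -0.1]
gripper_width: 39.8
gripper_force: 0.0
wrist_force: [0.2, 0.8, -0.2]
gripper_width: 40.0
gripper_force: 0.0
wrist_force: [0.4, -0.2, -1.5]
gripper_width: 40.3
gripper_force: 0.0
wrist_force: [0.0, -0.3, -0.2]
gripper_width: 39.9
gripper_force: 0.0
wrist_force: [-0.1, 0.4, 0.0]
gripper_width: 40.4
gripper_force: 0.0
clock 5.42 shift cm [-0.02  0.1  -0.26] turn [-0.01  0.05 -0.14] F [-0.1  0.4  0. ] w 40.4
redstem [327. 278.]
blueside [593. 208.]
redside [427. 207.]
```

View pics/w3.png

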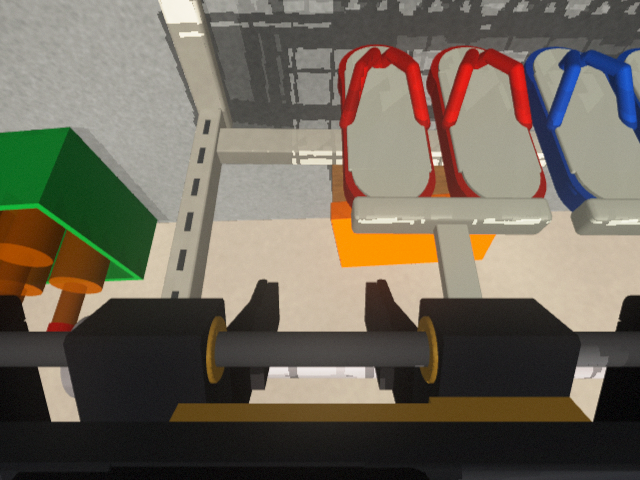

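The fingers missed the stem. In this picture it is at (455,260), outside the fingers, and the pair has not moved, so the reach was too shallow. I'll triangulate depth from the wrist pictures.

```bash
python3 - <<'E'
from h import *
W=[np.load(f"w{i}.npy",allow_pickle=True).item() for i in (1,3)]
for w in W: print(np.round(w["pose"],3).tolist())
r=lambda im,x,y,w,h,k:cv2.resize(im[y:y+h,x:x+w],None,fx=k,fy=k,interpolation=cv2.INTER_CUBIC)
cv2.imwrite("pics/crop2.png",np.vstack([r(W[0]["frame"],190,210,260,100,3),r(W[1]["frame"],340,190,260,100,3)]))
E
```

```text
[[0.09, -0.49, -0.867, 297.552], [0.996, 0.052, 0.074, 88.938], [0.009, -0.87, 0.493, 390.962], [0.0, 0.0, 0.0, 1.0]]
[[0.056, -0.471, -0.88, 439.082], [0.998, 0.026, 0.05, -72.278], [-0.0, -0.882, 0.472, 306.509], [0.0, 0.0, 0.0, 1.0]]
```

View pics/crop2.png

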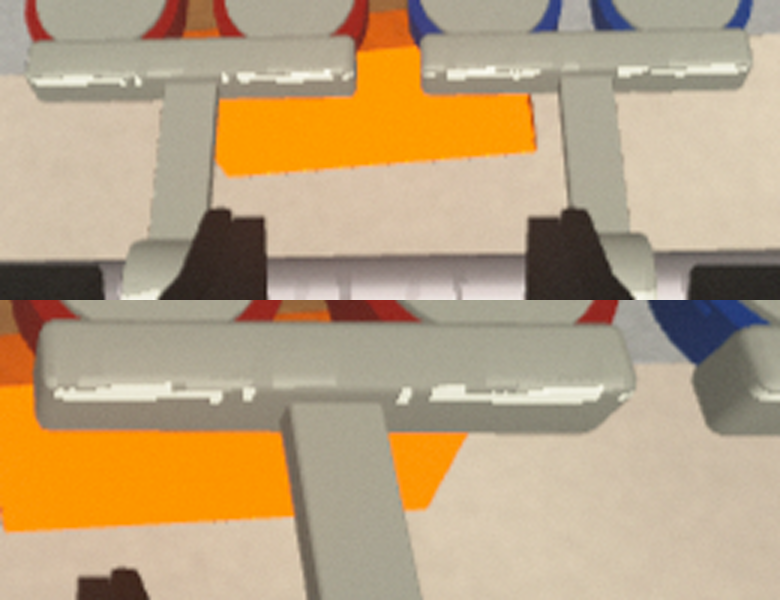

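In these crops the highlight ridge is the bar's front-top edge. It gives:

| View | Feature | Pixels |
|---|---|---|
| w1 | red bar ends | (200,236), (308,235) |
| w1 | blue bar ends | (330,234), (440,232) |
| w3 | red bar ends | (353,222), (552,220) |
| w3 | stem base | (451,225) |

I'll refit from these.

```bash
python3 - <<'E'
from h import *
from cell import ctrl
W=[np.load(f"w{i}.npy",allow_pickle=True).item() for i in (1,3)]
def f(v,n=0):
    x,y,a,yb,yr,yr3=v;L=lambda *p:loc(x,y,270,a,p);r=[]
    for c,px,k in [("side",(365,166.7),yb),("side",(387.7,204.3),yr),("top",(270.3,172.7),yb),("top",(325,174.3),yr)]:
        r+=list((proj(c,L(0,k,0))-px)*.5)
    for i,px,p in [(0,(200,236),(-10,yr-56,-72)),(0,(308.3,235),(-10,yr+56,-72)),(0,(330.3,234),(-10,yb-56,-72)),(0,(440,231.7),(-10,yb+56,-72)),
      (0,(253.3,238.3),(-4,yr,-72)),(0,(385.3,235.7),(-4,yb,-72)),
      (1,(353.3,221.7),(-10,yr3-56,-72)),(1,(551.7,220),(-10,yr3+56,-72)),(1,(571.7,217),(-10,yb-56,-72)),(1,(451,224.7),(-4,yr3,-72))]:
        r+=list(proj("",L(*p),W[i])-px)
    return np.array(r)
s=least_squares(f,[638,50,-.07,78,-60,-60],x_scale=[10,10,.1,10,10,10],loss="soft_l1");print(np.round(s.x,3));print(np.round(f(s.x).reshape(-1,2),1).tolist())
st=ctrl.read_state();print(st["eef_pos"])
v=s.x;RK=[v[0],v[1],270,v[2]]
import math
T=np.array(st["eef_pos"]);print("tcp in rack", R.from_euler("z",-v[2]).apply(T-np.array(RK[:3])))
E
```

```text
[ 6.38835e+02  5.16450e+01 -5.80000e-02  7.04560e+01 -6.05640e+01
 -6.21080e+01]
[[0.5, 1.5], [0.1, 1.1], [0.6, -1.2], [-0.7, -0.1], [-2.3, 1.1], [0.3, -0.5], [-2.7, 0.1], [0.3, -0.2], [0.8, 0.4], [-2.2, 0.1], [-0.9, -1.2], [3.7, 0.8], [20.9, 3.8], [-0.3, 1.4]]
[638.0674218  -82.02426555 221.06564621]
tcp in rack [   7.01639015 -133.48757069  -48.93435379]
```

```bash

python3 -m crank '[{"translation":[0,0,0],"twist":[0,0,0]},{"translation":[0,0,0],"twist":[0,0,0]},{"translation":[0,0,0],"twist":[0,0,0]},{"translation":[0,0,0],"twist":[0,0,0]},{"translation":[0,0,0],"twist":[0,0,0]}]' 0 | tail -5
python3 - <<'E'
from h import *
from cell import ctrl
s=ctrl.read_state();c=ctrl.camera("wrist");cv2.imwrite("pics/w4.png",c["frame"]);np.save("w4.npy",c,allow_pickle=True)
print("tcp px",proj("",s["eef_pos"],c))
for n in ("wrist0","w3","w4"):
    im=cv2.imread(f"pics/{n}.png").max(2)
    m=im<60; print(n,[(x,int(np.argmax(m[230:320,x]))+230 if m[230:320,x].any() else None) for x in range(160,480,10)])
E
```

```text
eef_pos: [638.1, -83.3, 221.1]
eef_rot: [0.383, 0.026, 0.923, -0.011]
wrist_force: [-0.4, 1.0, -0.4]
gripper_width: 14.6
gripper_force: 0.0
tcp px [324.55445625 271.1314729 ]
wrist0 [(160, None), (170, 319), (180, 311), (190, 303), (200, 289), (210, 280), (220, 283), (230, None), (240, None), (250, None), (260, None), (270, None), (280, None), (290, None), (300, 230), (310, None), (320, None), (330, None), (340, None), (350, None), (360, None), (370, None), (380, None), (390, None), (400, None), (410, None), (420, 283), (430, 280), (440, 285), (450, 299), (460, 308), (470, 317)]
w3 [(160, 299), (170, 299), (180, 299), (190, 299), (200, 299), (210, 299), (220, 299), (230, None), (240, 313), (250, 302), (260, 280), (270, 283), (280, None), (290, None), (300, None), (310, None), (320, None), (330, None), (340, None), (350, None), (360, None), (370, 298), (380, 292), (390, 294), (400, 309), (410, None), (420, 306), (430, 299), (440, 299), (450, 299), (460, 299), (470, 299)]
w4 [(160, 301), (170, 299), (180, 299), (190, 299), (200, 299), (210, 299), (220, 299), (230, 299), (240, 299), (250, 299), (260, 299), (270, 299), (280, 304), (290, 280), (300, 283), (310, None), (320, None), (330, None), (340, 293), (350, 293), (360, 295), (370, 304), (380, 302), (390, 301), (400, 300), (410, 299), (420, 299), (430, 299), (440, 299), (450, 299), (460, 299), (470, 299)]
```

```bash
python3 - <<'E'
from h import *
from cell import ctrl
s=ctrl.read_state();c=ctrl.camera("side");cv2.imwrite("pics/s4.png",c["frame"])
p=proj("side",s["eef_pos"]);print("tcp side",p)
q=s["eef_rot"];z=R.from_quat([q[1],q[2],q[3],q[0]]).apply([0,0,1]);print("grasp",proj("side",s["eef_pos"]-18.7*z),"38back",proj("side",s["eef_pos"]-38*z))
w=cv2.imread("pics/w4.png")
k=lambda im,x,y,w,h,W,H:cv2.resize(im[y:y+h,x:x+w],(W,H),interpolation=cv2.INTER_CUBIC)
cv2.imwrite("pics/crop3.png",np.hstack([k(c["frame"],320,130,130,200,390,600),np.vstack([k(w,240,230,200,150,400,300),k(c["frame"],340,180,100,75,400,300)])]))
E
```

```text
tcp side [401.72298785 242.31902346]
grasp [397.14128467 240.09906045] 38back [392.31940758 237.76272649]
```

View pics/crop3.png

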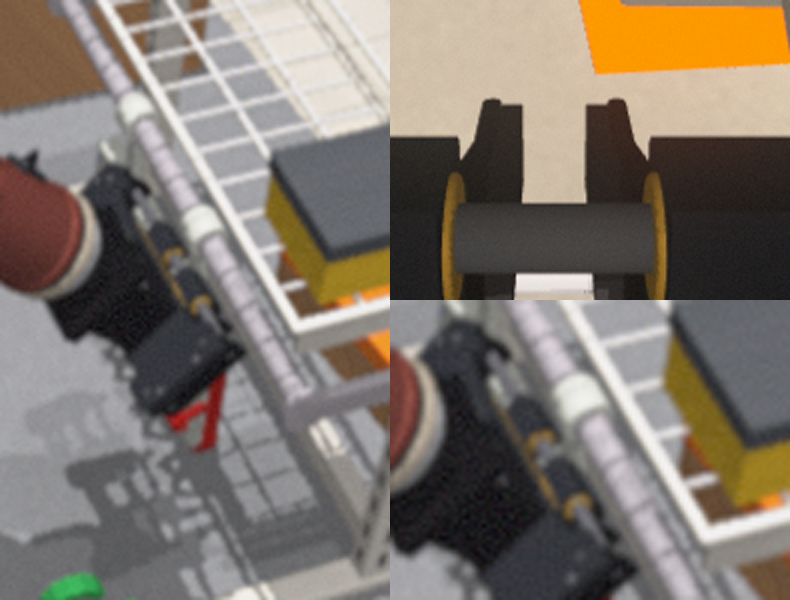

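```bash
python3 - <<'E'
from h import *
T=np.array([638.1,-83.3,221.1]);Rt=tool(-.058,45)
o=np.array([320,130])
for b in (70,108):
  for u in (-37.5,37.5):
    for y in (-95,95):
      p=T+Rt.apply([-u,y,-b]); print(b,u,y,p.round(),((proj("side",p)-o)*3).round())
E
```

```text
70 -37.5 -95 [ 557. -174.  244.] [209. 439.]
70 -37.5 95 [568.  16. 244.] [109. 255.]
70 37.5 -95 [ 610. -177.  297.] [285. 374.]
70 37.5 95 [621.  13. 297.] [177. 191.]
108 -37.5 -95 [ 530. -172.  271.] [178. 427.]
108 -37.5 95 [541.  18. 271.] [ 79. 240.]
108 37.5 -95 [ 583. -175.  324.] [255. 360.]
108 37.5 95 [594.  14. 324.] [147. 175.]
```

The side view confirms it: the body and fingers really sit about 38 mm further back along the tool axis than the reported TCP. I'll include that offset, then check how far there is to go.

```bash
sed -i 's/\[0,0,18.7\]/[0,0,56.7]/; s/^RACK=.*/RACK=[639.5,51.0,270,-0.058]/' h.py
python3 -m crank '[{"translation":[-0.5,0,0.5],"twist":[0,0,0]},{"translation":[-0.5,0,0.5],"twist":[0,0,0]},{"translation":[0.1,1.8,0],"twist":[0,0,0]},{"translation":[0.1,1.8,0],"twist":[0,0,0]},{"translation":[0.1,1.8,0],"twist":[0,0,0]}]' 4 | tail -3
python3 -m crank '[{"translation":[0.1,1.8,0],"twist":[0,0,0]},{"translation":[0,0,0],"twist":[0,0,0]}]' | tail -3
python3 - <<'E'
from h import *
from cell import ctrl
s=ctrl.read_state();Rt=tool(-.058,45)
togo(loc(*RACK,(0,-60,-44))+Rt.apply([0,0,-8]),Rt,s)
c=ctrl.camera("wrist");cv2.imwrite("pics/w5.png",c["frame"])
print(proj("",loc(*RACK,(-4,-60,-40)),c))
E
```

```text
wrist_force: [-0.0, 0.7, -0.7]
gripper_width: 32.3
gripper_force: 0.0
wrist_force: [-0.1, -0.2, 0.4]
gripper_width: 38.6
gripper_force: 0.0
clock 6.57 shift cm [ 3.86 -0.19 -4.05] turn [-0.    0.11 -0.2 ] F [-0.1 -0.2  0.4] w 38.6
[325.07916595 267.99145035]
```

```bash

python3 -m crank '[{"translation":[0.77,-0.04,-0.81],"twist":[0,0,0]},{"translation":[0.77,-0.04,-0.81],"twist":[0,0,0]},{"translation":[0.77,-0.04,-0.81],"twist":[0,0,0]},{"translation":[0.77,-0.04,-0.81],"twist":[0,0,0]},{"translation":[0.77,-0.04,-0.81],"twist":[0,0,0]}]' | tail -3
python3 -m crank '[{"translation":[0,0,0],"twist":[0,0,0]},{"translation":[0,0,0],"twist":[0,0,0]},{"translation":[0,0,0],"twist":[0,0,0]},{"translation":[0,0,0],"twist":[0,0,0]},{"translation":[0,0,0],"twist":[0,0,0]}]' 1 5
```

```text
wrist_force: [-0.0, 0.9, 0.2]
gripper_width: 39.8
gripper_force: 0.0
clock: 7.45
eef_pos: [670.5, -13.4, 191.5]
eef_rot: [0.383, 0.026, 0.923, -0.011]
wrist_force: [-2.3, -0.5, 1.5]
gripper_width: 18.0
gripper_force: 5.0
```

Gripped on the 18 mm stem. Now slide it 72 mm.

```bash

python3 -m crank '[{"translation":[-0.03,-0.6,0],"twist":[0,0,0]},{"translation":[-0.04,-0.6,0],"twist":[0,0,0]},{"translation":[-0.03,-0.6,0],"twist":[0,0,0]},{"translation":[-0.04,-0.6,0],"twist":[0,0,0]},{"translation":[-0.03,-0.6,0],"twist":[0,0,0]}]' | tail -3
python3 -m crank '[{"translation":[-0.03,-0.6,0],"twist":[0,0,0]},{"translation":[-0.04,-0.6,0],"twist":[0,0,0]},{"translation":[-0.03,-0.6,0],"twist":[0,0,0]},{"translation":[-0.04,-0.6,0],"twist":[0,0,0]},{"translation":[-0.03,-0.6,0],"twist":[0,0,0]}]' | tail -3
python3 -m crank '[{"translation":[-0.03,-0.6,0],"twist":[0,0,0]},{"translation":[-0.04,-0.6,0],"twist":[0,0,0]},{"translation":[0,0,0],"twist":[0,0,0]}]' | tail -5
python3 -m crank '[{"translation":[0,0,0],"twist":[0,0,0]},{"translation":[0,0,0],"twist":[0,0,0]},{"translation":[0,0,0],"twist":[0,0,0]},{"translation":[0,0,0],"twist":[0,0,0]}]' 4 
python3 -m crank '[{"translation":[-1,0,1],"twist":[0,0,0]},{"translation":[-1,0,1],"twist":[0,0,0]},{"translation":[-1,0,1],"twist":[0,0,0]},{"translation":[-1,0,1],"twist":[0,0,0]},{"translation":[-1,0,1],"twist":[0,0,0]}]' 
python3 - <<'E'
from h import *
from cell import ctrl
c=ctrl.camera("side");cv2.imwrite("pics/s6.png",c["frame"])
c=ctrl.camera("wrist");cv2.imwrite("pics/w6.png",c["frame"]);np.save("w6.npy",c,allow_pickle=True)
# yellow guess pose; to go to preposition 60 mm back along tool
s=ctrl.read_state();Y=[425.8,-319.9,69.5,-.099];Rt=tool(-.099,42)
togo(loc(*Y,(-33,0,8.5))+Rt.apply([0,0,-90]),Rt,s)
E
```

```text
wrist_force: [-6.8, 1.9, 4.1]
gripper_width: 18.2
gripper_force: 5.0
wrist_force: [-6.5, 2.6, 4.1]
gripper_width: 18.0
gripper_force: 5.0
eef_pos: [666.1, -85.9, 191.2]
eef_rot: [0.383, 0.026, 0.923, -0.011]
wrist_force: [-6.7, -0.0, 2.1]
gripper_width: 17.9
gripper_force: 5.0
clock: 8.87
eef_pos: [666.6, -85.1, 191.0]
eef_rot: [0.383, 0.026, 0.923, -0.011]
wrist_force: [-0.1, 0.3, 0.6]
gripper_width: 35.4
gripper_force: 0.0
clock: 9.28
eef_pos: [616.0, -85.0, 241.0]
eef_rot: [0.383, 0.026, 0.923, -0.011]
wrist_force: [0.1, 0.3, -0.3]
gripper_width: 39.9
gripper_force: 0.0
clock 9.38 shift cm [-24.61 -22.89 -14.06] turn [ 0.35  3.27 -2.42] F [ 0.6 -0.5 -0.3] w 39.9
```

```bash
python3 - <<'E'
from h import *
from cell import ctrl
s=ctrl.read_state();Y=[425.8,-319.9,69.5,-.099];Rt=tool(-.099,45)
for b in (90,40,0): togo(loc(*Y,(-33,0,8.5))+Rt.apply([0,0,-b]),Rt,s)
f=lambda v:proj("top",[v[0],v[1],100])-np.array([455,317])
print("cup",least_squares(f,[280,-440]).x)
f=lambda v:proj("top",[v[0],v[1],190])-np.array([327,290])
print("big",least_squares(f,[280,-40]).x)
E
```

```text
clock 9.38 shift cm [-24.74 -22.88 -14.18] turn [ 0.12  0.28 -2.41] F [ 0.6 -0.5 -0.3] w 39.9
clock 9.38 shift cm [-21.22 -23.23 -17.72] turn [ 0.12  0.28 -2.41] F [ 0.6 -0.5 -0.3] w 39.9
clock 9.38 shift cm [-18.4  -23.51 -20.54] turn [ 0.12  0.28 -2.41] F [ 0.6 -0.5 -0.3] w 39.9
cup [ 282.04146424 -379.71357827]
big [349.12908185 -22.51667912]
```

```bash

python3 -m crank '[{"translation":[-2,0,0],"twist":[0,0,0]},{"translation":[-2.4,-2.3,0],"twist":[0,1,-0.3]},{"translation":[-2.4,-2.3,0],"twist":[0,1,-0.3]},{"translation":[-2.4,-2.3,0],"twist":[0,1,-0.3]},{"translation":[-2.4,-2.3,0],"twist":[0,1,-0.3]}]' | tail -3
python3 -m crank '[{"translation":[-2.4,-2.3,0],"twist":[0,1,-0.3]},{"translation":[-2.4,-2.3,0],"twist":[0,1,-0.3]},{"translation":[-2.4,-2.3,0],"twist":[0,1,-0.3]},{"translation":[-2.4,-2.3,0],"twist":[0,0,-0.3]},{"translation":[-2.4,-2.3,0],"twist":[0,0,0]}]' | tail -3
python3 -m crank '[{"translation":[-2.4,-2.3,-1.5],"twist":[0,0,0]},{"translation":[0,0,-2],"twist":[0,0,0]},{"translation":[0,0,-2],"twist":[0,0,0]},{"translation":[0,0,-2],"twist":[0,0,0]},{"translation":[0,0,0],"twist":[0,0,0]}]' | tail -3
python3 - <<'E'
from h import *
from cell import ctrl
s=ctrl.read_state();Y=[425.8,-319.9,69.5,-.099];Rt=tool(-.099,38)
togo(loc(*Y,(-33,0,14.5))+Rt.apply([0,0,-60]),Rt,s)
c=ctrl.camera("wrist");np.save("w7.npy",c,allow_pickle=True)
fr=c["frame"].copy()
cv2.imwrite("pics/w7.png",fr)
for n,p in dict(tl=(-45,0,61.5),tr=(51,0,61.5),top=(0,0,108),grip=(-33,0,14.5),low=(-45,0,-26.5)).items(): print(n,proj("",loc(*Y,p),c).round())
E
```

```text
wrist_force: [-0.1, -1.1, 0.2]
gripper_width: 39.8
gripper_force: 0.0
wrist_force: [-0.3, -0.6, -0.1]
gripper_width: 39.7
gripper_force: 0.0
wrist_force: [-0.6, 0.4, -1.5]
gripper_width: 40.0
gripper_force: 0.0
clock 10.63 shift cm [-1.36 -4.94 -9.72] turn [ 0.26 -4.28  4.95] F [-0.6  0.4 -1.5] w 40.0
tl [242. 186.]
tr [271. 273.]
top [249. 289.]
grip [256. 154.]
low [259. 107.]
```

View pics/w7.png

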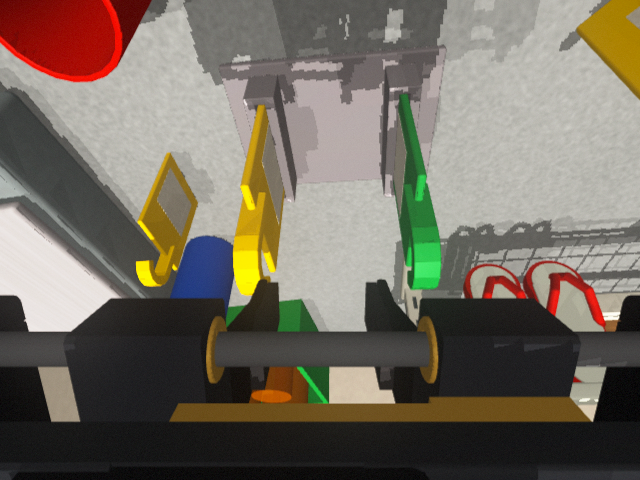

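In the wrist view, yellow is at (248–262, 107–290), close to the prediction, and green is at right. I'll correct the pose and move down.

```bash

python3 -m crank '[{"translation":[-0.27,-0.99,-1.94],"twist":[0.05,-0.86,1.0]},{"translation":[-0.27,-0.99,-1.94],"twist":[0.05,-0.86,1.0]},{"translation":[-0.27,-0.99,-1.94],"twist":[0.05,-0.86,1.0]},{"translation":[-0.27,-0.99,-1.94],"twist":[0.05,-0.86,1.0]},{"translation":[-0.27,-0.99,-1.94],"twist":[0.05,-0.86,1.0]}]' | tail -3
python3 -m crank '[{"translation":[0,0,0],"twist":[0,0,0]}]' | tail -3
python3 - <<'E'
from h import *
from cell import ctrl
s=ctrl.read_state();Y=[425.8,-319.9,69.5,-.099];Rt=tool(-.099,38)
togo(loc(*Y,(-33,0,14.5))+Rt.apply([0,0,-60]),Rt,s)
c=ctrl.camera("wrist");np.save("w8.npy",c,allow_pickle=True);cv2.imwrite("pics/w8.png",c["frame"])
for n,p in dict(tl=(-45,0,61.5),grip=(-45,0,14.5),low=(-45,0,-26.5)).items(): print(n,proj("",loc(*Y,p),c).round(1))
h=cv2.cvtColor(c["frame"],cv2.COLOR_BGR2HSV);m=(abs(h[...,0].astype(int)-25)<7)&(h[...,1]>140)&(h[...,2]>90)
for r in range(40,300,12):
    x=np.flatnonzero(m[r,200:440])+200
    if len(x): print(r,[(int(g[0]),int(g[-1])) for g in np.split(x,np.flatnonzero(np.diff(x)>3)+1) if len(g)>2])
E
```

```text
wrist_force: [0.1, 0.5, -0.3]
gripper_width: 39.9
gripper_force: 0.0
wrist_force: [0.7, -0.2, -0.4]
gripper_width: 40.5
gripper_force: 0.0
clock 11.18 shift cm [-4.6  -4.64 -3.61] turn [ 0.89 -4.8   5.27] F [ 0.7 -0.2 -0.4] w 40.5
tl [203.8 224.7]
grip [223.5 159.2]
low [236.5 116. ]
112 [(241, 243)]
124 [(233, 247)]
136 [(229, 249)]
148 [(225, 246)]
160 [(222, 243)]
172 [(218, 240)]
184 [(215, 237)]
196 [(211, 240)]
208 [(207, 245)]
220 [(204, 249), (270, 272)]
232 [(206, 253)]
244 [(208, 257)]
256 [(205, 261), (265, 267)]
268 [(201, 265)]
280 [(200, 258)]
292 [(200, 253)]
```

```bash
python3 -c "
from cell import ctrl
s=ctrl.read_state();print(s['qpos'].round(3),s['eef_pos'].round(1),s['eef_rot'].round(3))"
```

```text
[-1.011 -0.47   2.387  0.536  0.861 -2.68 ] [ 437.  -270.3  123.8] [ 0.285  0.087  0.954 -0.041]
```

Joint 6 is at its limit, -2.68. I'll lift clear and use the equivalent half-turned grasp, rotating 180° about the tool axis.

```bash

python3 -m crank '[{"translation":[-0.5,0.3,2.8],"twist":[0,0,0]},{"translation":[-0.5,0.3,2.8],"twist":[0,0,0]},{"translation":[-0.5,0.3,2.8],"twist":[0,0,0]},{"translation":[-0.5,0.3,2.8],"twist":[0,0,0]},{"translation":[0,0,2],"twist":[0,0,0]}]' | tail -3
python3 -m crank '[{"translation":[0,0,0],"twist":[3.76,-0.9,-5.85]},{"translation":[0,0,0],"twist":[3.76,-0.9,-5.85]},{"translation":[0,0,0],"twist":[3.76,-0.9,-5.85]},{"translation":[0,0,0],"twist":[3.76,-0.9,-5.85]},{"translation":[0,0,0],"twist":[3.76,-0.9,-5.85]}]' | tail -3
python3 -c "
from cell import ctrl
s=ctrl.read_state();print(s['qpos'].round(3),s['eef_pos'].round(1),s['eef_rot'].round(3))"
```

```text
wrist_force: [-0.3, -0.7, 1.0]
gripper_width: 40.3
gripper_force: 0.0
wrist_force: [0.3, 0.3, 0.1]
gripper_width: 40.1
gripper_force: 0.0
[-1.049 -0.687  2.258  0.448  1.179 -1.91 ] [ 416.8 -259.6  258.5] [0.285 0.373 0.882 0.046]
```

```bash

for i in 1; do
python3 -m crank '[{"translation":[0,0,0],"twist":[3.76,-0.9,-5.85]},{"translation":[0,0,0],"twist":[3.76,-0.9,-5.85]},{"translation":[0,0,0],"twist":[3.76,-0.9,-5.85]},{"translation":[0,0,0],"twist":[3.76,-0.9,-5.85]},{"translation":[0,0,0],"twist":[3.76,-0.9,-5.85]}]' | tail -1
python3 -m crank '[{"translation":[0,0,0],"twist":[3.76,-0.9,-5.85]},{"translation":[0,0,0],"twist":[3.76,-0.9,-5.85]},{"translation":[0,0,0],"twist":[3.76,-0.9,-5.85]},{"translation":[0,0,0],"twist":[3.76,-0.9,-5.85]},{"translation":[0,0,0],"twist":[3.76,-0.9,-5.85]}]' | tail -1
python3 -m crank '[{"translation":[0,0,0],"twist":[3.76,-0.9,-5.85]},{"translation":[0,0,0],"twist":[3.76,-0.9,-5.85]},{"translation":[0,0,0],"twist":[3.76,-0.9,-5.85]},{"translation":[0,0,0],"twist":[3.76,-0.9,-5.85]},{"translation":[0,0,0],"twist":[3.76,-0.9,-5.85]}]' | tail -1
python3 -m crank '[{"translation":[0,0,0],"twist":[3.76,-0.9,-5.85]},{"translation":[0,0,0],"twist":[3.76,-0.9,-5.85]},{"translation":[0,0,0],"twist":[3.76,-0.9,-5.85]},{"translation":[0,0,0],"twist":[3.76,-0.9,-5.85]},{"translation":[0,0,0],"twist":[3.76,-0.9,-5.85]}]' | tail -1
done
cat >> h.py <<'E'
def ftool(yaw,lean): return tool(yaw,lean)*R.from_euler("z",180,degrees=True)
E
python3 - <<'E'
from h import *
from cell import ctrl
s=ctrl.read_state();print(s['qpos'].round(3))
# refine yellow with w8 + side
w=np.load("w8.npy",allow_pickle=True).item()
def g(v):
    x,y,a=v;L=lambda *p:loc(x,y,69.5,a,p);r=[]
    for c,px,p in [("side",(341.3,385.7),(-45,-2,61.5)),("side",(384,374.3),(51,-2,61.5)),("side",(324.7,341),(-45,108,61.5)),("side",(365,330),(51,108,61.5))]:
        r+=list((proj(c,L(*p))-px)*.7)
    # left silhouette = -y face, x=-45 edge: columns at rows
    for row,col in [(136,229),(160,222),(184,215),(208,207)]:
        A=proj("",L(-45,-3,61.5),w);B=proj("",L(-45,-3,-20),w)
        r.append(A[0]+(B[0]-A[0])*(row-A[1])/(B[1]-A[1])-col)
    return np.array(r)
q=least_squares(g,[425,-320,-.1],x_scale=[10,10,.1]);print(q.x.round(3),g(q.x).round(1))
Y=[q.x[0],q.x[1],69.5,q.x[2]];Rt=ftool(Y[3],43)
togo(loc(*Y,(-33,0,14.5))+Rt.apply([0,0,-60]),Rt,s)
E
```

```text
gripper_force: 0.0
gripper_force: 0.0
gripper_force: 0.0
gripper_force: 0.0
[-1.048 -0.684  2.255  0.447  1.181  0.539]
[ 4.26073e+02 -3.17739e+02 -1.00000e-01] [-0.3  0.  -0.1 -0.7 -0.   0.3  0.5  0.2  0.2 -0.1 -0.4  0.3]
clock 13.73 shift cm [ -2.58  -5.46 -17.2 ] turn [  3.   -10.16   1.93] F [0.4 0.6 0.6] w 40.1
```

```bash

python3 -m crank '[{"translation":[-0.52,-1.09,-1],"twist":[0.6,-2.03,0.39]},{"translation":[-0.52,-1.09,-1],"twist":[0.6,-2.03,0.39]},{"translation":[-0.52,-1.09,-1],"twist":[0.6,-2.03,0.39]},{"translation":[-0.52,-1.09,-1],"twist":[0.6,-2.03,0.39]},{"translation":[-0.52,-1.09,-1],"twist":[0.6,-2.03,0.39]}]' | tail -3
python3 -m crank '[{"translation":[0,0,-2.4],"twist":[0,0,0]},{"translation":[0,0,-2.4],"twist":[0,0,0]},{"translation":[0,0,-2.4],"twist":[0,0,0]},{"translation":[0,0,-2.4],"twist":[0,0,0]},{"translation":[0,0,-2.4],"twist":[0,0,0]}]' | tail -3
python3 -m crank '[{"translation":[0,0,0],"twist":[0,0,0]},{"translation":[0,0,0],"twist":[0,0,0]}]' | tail -3
sed -i '$a YEL=[426.1,-317.7,69.5,-.1]' h.py
python3 - <<'E'
from h import *
from cell import ctrl
s=ctrl.read_state();print(s['qpos'].round(3));Rt=ftool(-.1,43)
for b in (60,0): togo(loc(*YEL,(-33,0,14.5))+Rt.apply([0,0,-b]),Rt,s)
c=ctrl.camera("wrist");cv2.imwrite("pics/w9.png",c["frame"])
h=cv2.cvtColor(c["frame"],cv2.COLOR_BGR2HSV);m=(abs(h[...,0].astype(int)-25)<7)&(h[...,1]>140)&(h[...,2]>90)
print(proj("",loc(*YEL,(-45,0,61.5)),c),proj("",loc(*YEL,(0,0,108)),c))
for r in range(40,300,14):
    x=np.flatnonzero(m[r,200:440])+200
    if len(x): print(r,[(int(g[0]),int(g[-1])) for g in np.split(x,np.flatnonzero(np.diff(x)>3)+1) if len(g)>2])
E
```

```text
wrist_force: [-0.1, 0.1, 0.6]
gripper_width: 40.1
gripper_force: 0.0
wrist_force: [-0.2, -0.4, 0.2]
gripper_width: 40.3
gripper_force: 0.0
wrist_force: [-0.2, 0.1, 0.7]
gripper_width: 40.0
gripper_force: 0.0
[-1.394 -0.32   2.449  0.897  0.996 -0.234]
clock 14.73 shift cm [ 0.02 -0.07 -0.04] turn [ 0.02 -0.08 -0.3 ] F [-0.2  0.1  0.7] w 40.0
clock 14.73 shift cm [ 4.1  -0.48 -4.43] turn [ 0.02 -0.08 -0.3 ] F [-0.2  0.1  0.7] w 40.0
[319.74240739 252.63467354] [320.10083798  98.68289167]
82 [(305, 342)]
96 [(304, 343)]
110 [(304, 344)]
124 [(304, 344)]
138 [(304, 344)]
152 [(304, 344)]
166 [(305, 343)]
180 [(305, 342)]
194 [(306, 341)]
208 [(307, 340)]
222 [(308, 338)]
236 [(318, 329)]
250 [(318, 330)]
264 [(318, 329)]
278 [(318, 328)]
292 [(319, 328)]
```

```bash

python3 -m crank '[{"translation":[0.82,-0.1,-0.88],"twist":[0,0,-0.06]},{"translation":[0.82,-0.1,-0.88],"twist":[0,0,-0.06]},{"translation":[0.82,-0.1,-0.88],"twist":[0,0,-0.06]},{"translation":[0.82,-0.1,-0.88],"twist":[0,0,-0.06]},{"translation":[0.82,-0.1,-0.88],"twist":[0,0,-0.06]}]' | tail -3
python3 -m crank '[{"translation":[0,0,0],"twist":[0,0,0]},{"translation":[0,0,0],"twist":[0,0,0]},{"translation":[0,0,0],"twist":[0,0,0]},{"translation":[0,0,0],"twist":[0,0,0]},{"translation":[0,0,0],"twist":[0,0,0]}]' 0 10
python3 -m crank '[{"translation":[0,0,0],"twist":[0,0,0]},{"translation":[0,0,0],"twist":[0,0,0]},{"translation":[0,0,0],"twist":[0,0,0]}]' 0 30
python3 -c "
from cell import ctrl
print(ctrl.read_state()['qpos'].round(3))"
```

```text
wrist_force: [-0.1, 0.3, 1.5]
gripper_width: 40.4
gripper_force: 0.0
clock: 15.62
eef_pos: [431.8, -319.4, 43.6]
eef_rot: [0.02, 0.929, -0.046, 0.366]
wrist_force: [-0.3, 0.6, -1.3]
gripper_width: 14.2
gripper_force: 0.0
clock: 15.87
eef_pos: [431.9, -318.9, 43.0]
eef_rot: [0.02, 0.929, -0.046, 0.366]
wrist_force: [-4.0, 1.5, 5.3]
gripper_width: 5.8
gripper_force: 30.0
[-1.271 -0.126  2.405  1.024  0.824 -0.317]
```

```bash

cat >> h.py <<'E'
def rot(s):
    q=s["eef_rot"];return R.from_quat([q[1],q[2],q[3],q[0]])
E
python3 - <<'E'
from h import *
from cell import ctrl
s=ctrl.read_state();Rc=rot(s)
rel=Rc.inv()*R.from_euler("z",YEL[3]);off=Rc.inv().apply(np.array(YEL[:3])-s["eef_pos"])
np.savez("rel.npz",q=rel.as_quat(),off=off);print(off, (R.from_euler("z",YEL[3]).inv()*Rc).as_euler("zyx",degrees=True))
E
python3 -m crank '[{"translation":[0,0,1],"twist":[0,0,0]},{"translation":[0,0,2.4],"twist":[0,0,0]},{"translation":[0,0,2.4],"twist":[0,0,0]},{"translation":[0,0,2.4],"twist":[0,0,0]},{"translation":[0,0,2.4],"twist":[0,0,0]}]' | tail -5
python3 -m crank '[{"translation":[0,0,2.4],"twist":[0,0,0]},{"translation":[0,0,2.4],"twist":[0,0,0]},{"translation":[0,0,2.4],"twist":[0,0,0]},{"translation":[0,0,0],"twist":[0,0,0]}]' | tail -5
cat >> h.py <<'E'
def hang(eye,yaw,s):
    "togo for held yellow's eye at world point, upright, given yaw"
    d=np.load("rel.npz");rel=R.from_quat(d["q"]);Ry=R.from_euler("z",yaw);Rt=Ry*rel.inv()
    tcp=np.asarray(eye)-[0,0,88.5]-Rt.apply(d["off"])
    print("clock %.2f"%s["clock"],"hang shift",((tcp-s["eef_pos"])/10).round(2),"turn",(Rt*rot(s).inv()).as_rotvec(degrees=True).round(2))
E
python3 - <<'E'
from h import *
from cell import ctrl
s=ctrl.read_state();print(s["qpos"].round(2))
yc=(70.5-62 + -60.5-72+62)/2;print("mid",yc)
for x in (-100,0): hang(loc(*RACK,(x,yc,13.5)),RACK[3],s)
c=ctrl.camera("wrist");cv2.imwrite("pics/w10.png",c["frame"]);c=ctrl.camera("side");cv2.imwrite("pics/s10.png",c["frame"])
E
```

```text
[ 13.71345748  -0.58106254 -23.3955636 ] [-1.94286824e-03  4.29521383e+01  1.79839989e+02]
eef_pos: [431.4, -318.0, 148.8]
eef_rot: [0.019, 0.93, -0.046, 0.365]
wrist_force: [-0.1, -0.8, -0.4]
gripper_width: 5.8
gripper_force: 30.0
eef_pos: [432.8, -320.9, 226.2]
eef_rot: [0.023, 0.929, -0.045, 0.367]
wrist_force: [-0.2, -1.5, -0.6]
gripper_width: 5.7
gripper_force: 30.0
[-1.27 -0.49  2.28  0.76  1.13  0.14]
mid -31.0
clock 16.62 hang shift [11.09 34.57 -5.77] turn [0.4  0.16 2.42]
clock 16.62 hang shift [21.07 33.99 -5.77] turn [0.4  0.16 2.42]
```

```bash

python3 -m crank '[{"translation":[0,0,1],"twist":[0,0,0]},{"translation":[0,0,1],"twist":[0,0,0]},{"translation":[0.54,2.3,0],"twist":[0.03,0.01,0.16]},{"translation":[0.54,2.3,0],"twist":[0.03,0.01,0.16]},{"translation":[0.54,2.3,0],"twist":[0.03,0.01,0.16]}]' | tail -3
python3 -m crank '[{"translation":[0.54,2.3,0],"twist":[0.03,0.01,0.16]},{"translation":[0.54,2.3,0],"twist":[0.03,0.01,0.16]},{"translation":[0.54,2.3,0],"twist":[0.03,0.01,0.16]},{"translation":[0.54,2.3,0],"twist":[0.03,0.01,0.16]},{"translation":[0.54,2.3,0],"twist":[0.03,0.01,0.16]}]' | tail -3
python3 -m crank '[{"translation":[0.54,2.3,0],"twist":[0.03,0.01,0.16]},{"translation":[0.54,2.3,0],"twist":[0.03,0.01,0.16]},{"translation":[0.54,2.3,0],"twist":[0.03,0.01,0.16]},{"translation":[0.54,2.3,0],"twist":[0.03,0.01,0.16]},{"translation":[0.54,2.3,0],"twist":[0.03,0.01,0.16]}]' | tail -3
python3 -m crank '[{"translation":[0.54,2.3,0],"twist":[0.03,0.01,0.16]},{"translation":[0.54,2.3,0],"twist":[0.03,0.01,0.16]},{"translation":[0,0,0],"twist":[0,0,0]},{"translation":[0,0,0],"twist":[0,0,0]}]' | tail -5
python3 - <<'E'
from h import *
from cell import ctrl
s=ctrl.read_state();print(s["qpos"].round(2))
for x in (-100,0): hang(loc(*RACK,(x,-31,13.5)),RACK[3],s)
c=ctrl.camera("side");cv2.imwrite("pics/s11.png",c["frame"]);c=ctrl.camera("wrist");cv2.imwrite("pics/w11.png",c["frame"]);np.save("w11.npy",c,allow_pickle=True)
d=np.load("rel.npz");Rc=rot(s);Ry=Rc*R.from_quat(d["q"]);O=s["eef_pos"]+Rc.apply(d["off"])
for n,p in dict(tl=(-45,0,61.5),tr=(51,0,61.5),top=(0,0,108),bl=(-45,0,-61.5)).items(): print(n,proj("side",O+Ry.apply(p)).round(),proj("",O+Ry.apply(p),c).round())
h=cv2.cvtColor(c["frame"],cv2.COLOR_BGR2HSV);m=(abs(h[...,0].astype(int)-25)<7)&(h[...,1]>140)&(h[...,2]>90)
for r in range(40,300,20):
    x=np.flatnonzero(m[r,200:440])+200
    if len(x): print(r,[(int(g[0]),int(g[-1])) for g in np.split(x,np.flatnonzero(np.diff(x)>3)+1) if len(g)>2])
E
```

```text
wrist_force: [0.3, 0.1, -0.8]
gripper_width: 6.0
gripper_force: 30.0
wrist_force: [0.5, -0.5, -1.2]
gripper_width: 6.1
gripper_force: 30.0
wrist_force: [1.3, -0.6, -1.3]
gripper_width: 5.7
gripper_force: 30.0
eef_pos: [512.4, 28.8, 239.6]
eef_rot: [0.007, 0.931, -0.026, 0.363]
wrist_force: [0.0, -0.2, -1.3]
gripper_width: 5.6
gripper_force: 30.0
[-0.15 -0.82  2.42  0.1   0.8   1.43]
clock 18.30 hang shift [ 3.13 -0.39 -7.11] turn [-0.5  -0.32 -0.27]
clock 18.30 hang shift [13.12 -0.97 -7.11] turn [-0.5  -0.32 -0.27]
tl [312. 198.] [311. 321.]
tr [353. 188.] [313.  87.]
top [332. 178.] [308.  87.]
bl [312. 234.] [316. 372.]
40 [(240, 379)]
60 [(294, 349)]
80 [(290, 354)]
100 [(245, 279), (289, 355)]
120 [(288, 356)]
140 [(288, 355)]
160 [(289, 354)]
180 [(290, 354)]
200 [(291, 352)]
220 [(293, 350)]
240 [(296, 347)]
260 [(299, 344)]
280 [(313, 330)]
```

```bash

python3 -m crank '[{"translation":[0,0,-1.4],"twist":[-0.1,-0.06,-0.05]},{"translation":[0,0,-1.4],"twist":[-0.1,-0.06,-0.05]},{"translation":[0,0,-1.4],"twist":[-0.1,-0.06,-0.05]},{"translation":[0,0,-1.4],"twist":[-0.1,-0.06,-0.05]},{"translation":[0,0,-1.5],"twist":[-0.1,-0.06,-0.05]}]' | tail -3
python3 -m crank '[{"translation":[1.6,-0.1,0],"twist":[0,0,0]},{"translation":[1.6,-0.1,0],"twist":[0,0,0]},{"translation":[1.6,-0.1,0],"twist":[0,0,0]},{"translation":[1.6,-0.1,0],"twist":[0,0,0]},{"translation":[1.6,-0.1,0],"twist":[0,0,0]}]' | tail -3
python3 -m crank '[{"translation":[0,0,0],"twist":[0,0,0]},{"translation":[0,0,0],"twist":[0,0,0]}]' | tail -3
python3 - <<'E'
from h import *
from cell import ctrl
s=ctrl.read_state();print(s["qpos"].round(2))
hang(loc(*RACK,(0,-28,13.5)),RACK[3],s)
c=ctrl.camera("side");cv2.imwrite("pics/s12.png",c["frame"])
k=lambda im,x,y,w,h,f:cv2.resize(im[y:y+h,x:x+w],None,fx=f,fy=f,interpolation=cv2.INTER_CUBIC)
c=ctrl.camera("wrist");cv2.imwrite("pics/w12.png",c["frame"])
a=k(cv2.imread("pics/s12.png"),310,140,130,150,4)
b=cv2.resize(c["frame"],(270,203));z=np.zeros((600,270,3),np.uint8);z[:203]=b
t=ctrl.camera("top")["frame"];z[210:390]=k(t,240,130,135,90,2);cv2.imwrite("pics/v12.png",np.hstack([a,z]))
E
```

```text
wrist_force: [-0.3, -0.1, -0.4]
gripper_width: 5.8
gripper_force: 30.0
wrist_force: [0.1, -0.2, -0.4]
gripper_width: 6.0
gripper_force: 30.0
wrist_force: [0.1, -0.0, -0.5]
gripper_width: 5.9
gripper_force: 30.0
[-0.13 -0.43  2.35  0.08  0.47  1.45]
clock 19.40 hang shift [ 5.12  0.27 -0.02] turn [ 0.01 -0.01  0.43]
```

View pics/v12.png

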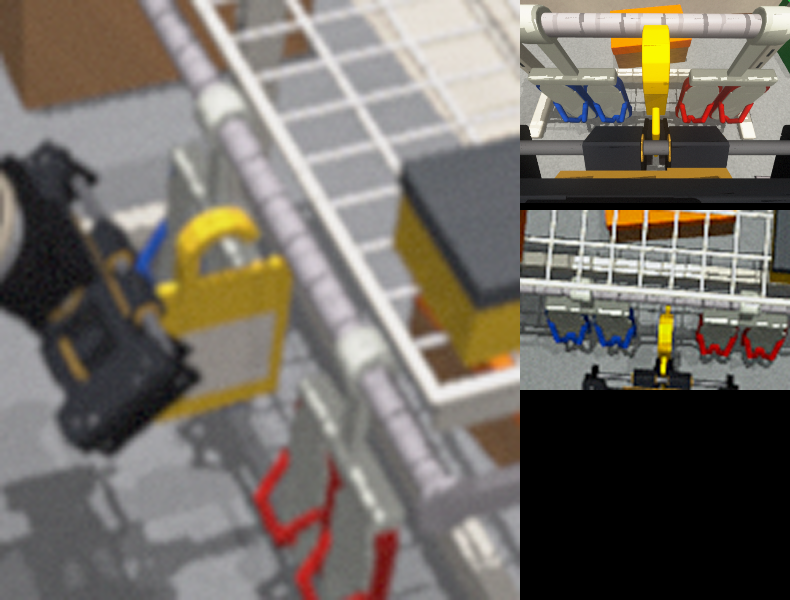

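The gap is wide, and the divider is upright and centred between the pairs. Now I'll insert slowly.

```bash

python3 -m crank '[{"translation":[0.5,-0.03,0],"twist":[0,0,0.1]},{"translation":[0.5,-0.03,0],"twist":[0,0,0.1]},{"translation":[0.5,-0.03,0],"twist":[0,0,0.1]},{"translation":[0.5,-0.03,0],"twist":[0,0,0.1]},{"translation":[0.5,-0.03,0],"twist":[0,0,0]}]' | tail -3
python3 -m crank '[{"translation":[0,0,0],"twist":[0,0,0]}]' | tail -3
python3 - <<'E'
from h import *
from cell import ctrl
s=ctrl.read_state();print(s["qpos"].round(2))
hang(loc(*RACK,(0,-31,13.5)),RACK[3],s)
E
```

```text
wrist_force: [-0.3, -0.5, -0.8]
gripper_width: 5.5
gripper_force: 30.0
wrist_force: [-0.2, 0.1, -0.7]
gripper_width: 6.1
gripper_force: 30.0
[-0.12 -0.35  2.29  0.1   0.45  1.43]
clock 20.05 hang shift [ 2.47 -0.08 -0.12] turn [ 0.03  0.13 -0.16]
```

```bash

python3 -m crank '[{"translation":[0.5,-0.03,-0.03],"twist":[0,0,0]},{"translation":[0.5,-0.03,-0.03],"twist":[0,0,0]},{"translation":[0.5,-0.03,0],"twist":[0,0,0]},{"translation":[0.5,-0.03,0],"twist":[0,0,0]}]' | tail -3
python3 -m crank '[{"translation":[0.4,-0.02,0],"twist":[0,0,0]},{"translation":[0,0,0],"twist":[0,0,0]},{"translation":[0,0,0],"twist":[0,0,0]}]' | tail -3
python3 - <<'E'
from h import *
from cell import ctrl
s=ctrl.read_state();print(s["qpos"].round(2))
hang(loc(*RACK,(0,-31,13.5)),RACK[3],s)
E
```

```text
wrist_force: [0.2, -1.0, -0.6]
gripper_width: 5.7
gripper_force: 30.0
wrist_force: [-0.2, -1.1, -1.4]
gripper_width: 5.9
gripper_force: 30.0
[-0.12 -0.27  2.24  0.1   0.43  1.43]
clock 20.63 hang shift [ 0.16  0.05 -0.01] turn [ 0.02  0.08 -0.16]
```

```bash

python3 -m crank '[{"translation":[0,0,-0.3],"twist":[0,0,0]},{"translation":[0,0,-0.3],"twist":[0,0,0]},{"translation":[0,0,-0.3],"twist":[0,0,0]},{"translation":[0,0,0],"twist":[0,0,0]}]' | tail -3
python3 -m crank '[{"translation":[0,0,-0.2],"twist":[0,0,0]},{"translation":[0,0,0],"twist":[0,0,0]}]' | tail -3
python3 -m crank '[{"translation":[0,0,-0.15],"twist":[0,0,0]},{"translation":[0,0,0],"twist":[0,0,0]}]' | tail -3
python3 -m crank '[{"translation":[0,0,-0.1],"twist":[0,0,0]},{"translation":[0,0,0],"twist":[0,0,0]}]' | tail -3
```

```text
wrist_force: [1.0, 0.1, -0.5]
gripper_width: 5.5
gripper_force: 30.0
wrist_force: [-0.3, 0.9, -1.6]
gripper_width: 5.5
gripper_force: 30.0
wrist_force: [-0.4, -0.5, -0.8]
gripper_width: 5.5
gripper_force: 30.0
wrist_force: [0.2, 0.1, -0.1]
gripper_width: 5.5
gripper_force: 30.0
```

```bash

for i in 1; do
python3 -m crank '[{"translation":[0,0,-0.1],"twist":[0,0,0]},{"translation":[0,0,0],"twist":[0,0,0]}]' | grep -E "eef_pos|wrist_f"
python3 -m crank '[{"translation":[0,0,-0.1],"twist":[0,0,0]},{"translation":[0,0,0],"twist":[0,0,0]}]' | grep -E "eef_pos|wrist_f"
done
python3 - <<'E'
from h import *
from cell import ctrl
s=ctrl.read_state();hang(loc(*RACK,(0,-31,0)),RACK[3],s)
E
```

```text
eef_pos: [642.3, 18.5, 155.0]
wrist_force: [-0.8, 0.1, 0.8]
eef_pos: [642.8, 18.5, 154.8]
wrist_force: [-2.3, 0.7, 3.9]
clock 21.80 hang shift [0.07 0.06 0.02] turn [ 0.04  0.26 -0.16]
```

```bash

python3 -m crank '[{"translation":[0,0,0],"twist":[0,0,0]},{"translation":[0,0,0],"twist":[0,0,0]},{"translation":[0,0,0],"twist":[0,0,0]},{"translation":[0,0,0],"twist":[0,0,0]},{"translation":[0,0,0],"twist":[0,0,0]}]' 2.4 | tail -4
python3 -m crank '[{"translation":[-0.35,0.02,0.37],"twist":[0,0,0]},{"translation":[-0.5,0.03,0.53],"twist":[0,0,0]},{"translation":[-0.7,0.04,0.75],"twist":[0,0,0]},{"translation":[-0.7,0.04,0.75],"twist":[0,0,0]},{"translation":[-0.7,0.04,0.75],"twist":[0,0,0]}]' | tail -4
python3 -m crank '[{"translation":[-1.4,0.08,1.5],"twist":[0,0,0]},{"translation":[-1.4,0.08,1.5],"twist":[0,0,0]},{"translation":[-2,0.1,1.5],"twist":[0,0,0]},{"translation":[-2,0.1,0.5],"twist":[0,0,0]},{"translation":[-2,0,0],"twist":[0,0,0]}]' | tail -4
python3 -m crank '[{"translation":[-2,0,0],"twist":[0,0,0]},{"translation":[-2,0,0],"twist":[0,0,0]},{"translation":[0,0,0],"twist":[0,0,0]},{"translation":[0,0,0],"twist":[0,0,0]},{"translation":[0,0,0],"twist":[0,0,0]}]' | tail -4
python3 - <<'E'
from h import *
from cell import ctrl
k=lambda im,x,y,w,h,f:cv2.resize(im[y:y+h,x:x+w],None,fx=f,fy=f,interpolation=cv2.INTER_CUBIC)
s=ctrl.camera("side")["frame"];w=ctrl.camera("wrist")["frame"];t=ctrl.camera("top")["frame"]
z=np.zeros((600,400,3),np.uint8);z[:300]=cv2.resize(w,(400,300));z[300:540]=k(t,240,130,150,90,400/150)
cv2.imwrite("pics/v13.png",np.hstack([k(s,320,130,130,200,3),z]))
E
```

```text
eef_rot: [0.012, 0.93, -0.025, 0.366]
wrist_force: [-0.4, -0.5, 0.0]
gripper_width: 22.9
gripper_force: 0.0
eef_rot: [0.012, 0.93, -0.025, 0.367]
wrist_force: [-0.0, 1.0, 0.5]
gripper_width: 23.9
gripper_force: 0.0
eef_rot: [0.012, 0.929, -0.025, 0.369]
wrist_force: [-0.3, 0.7, 0.0]
gripper_width: 24.0
gripper_force: 0.0
eef_rot: [0.012, 0.93, -0.025, 0.366]
wrist_force: [-0.2, -0.3, 0.3]
gripper_width: 24.0
gripper_force: 0.0
```

View pics/v13.png

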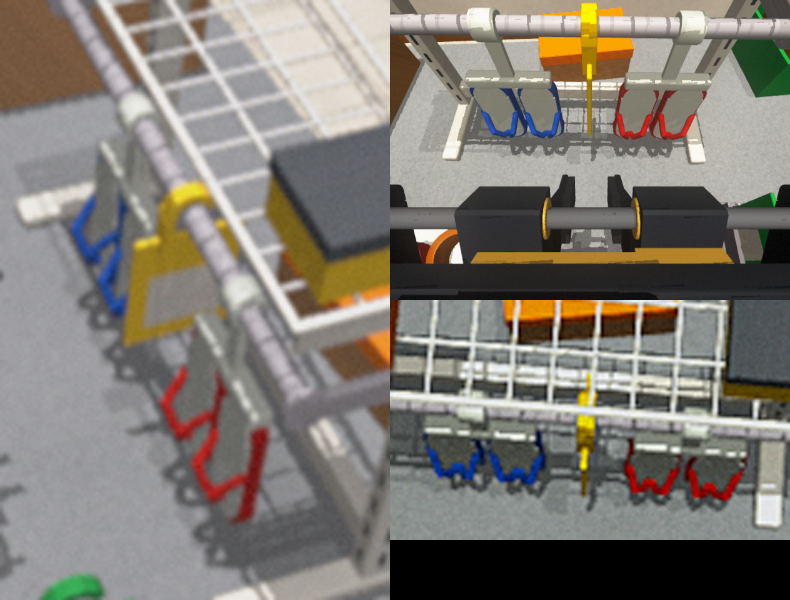

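The divider hangs on the rail at (588,20–130) in the wrist view, straight and midway between blue and red. Blue and green are unmoved.

```bash

python3 -m crank '[{"translation":[0,0,0],"twist":[0,0,0]},{"translation":[0,0,0],"twist":[0,0,0]},{"translation":[0,0,0],"twist":[0,0,0]},{"translation":[0,0,0],"twist":[0,0,0]},{"translation":[0,0,0],"twist":[0,0,0]}]' | tail -1
python3 -c "
from cell import ctrl
print(ctrl.job_done())"
```

```text
gripper_force: 0.0
the job is handed in; nothing more can be done
None
```

The red pair is slid about 72 mm away from the blue pair, the yellow divider hangs freely and straight on the rail midway between them (about 35 mm of air each side by estimate), and the job was handed in at about 23 s; no verdict was returned.

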